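Weigh the orange sample pot on the hook scale

TASK

Hang the sample pot with the orange lid and tab on the sprung hook of the bench scale: lower it until the hook carries all of its weight before you let go, so that the hook neither drops nor springs back, and leave it hanging untouched and still for a good second so the scale can be read. Then lift it off slowly, letting the hook rise with it without a jump, and stand it upright in the steel tray. Do not press the hook down to its stop or overload it, do not drop the pot, and leave the other things where they are.

Things in the scene. Friction and masses are not known exactly. Their poses are not given: they have to be found in the camera images.
- pot: pot to weigh: steel, 72 mm across, ORANGE lid (75 mm across, top at z = 45 mm), rigid wire bail (6 mm wire) in its y-z plane, 86 mm wide over all, orange upright tab on the bail's peak. Mass unknown, 0.17 to 0.61 kg. Origin: centre of the underside, z up. The hook goes through the opening between lid and bail, along the pot's x. Turned half round it is the same.
- pot_bail (a point): on the pot: underside of the bail's peak, 107 mm above the pot's underside; it rests in the hook's saddle when hung. From the peak the bail slopes down to shoulders at y = +-40 mm, z = 85 mm
- pot_grip (a point): on the pot: centre of the tab's upper part, 138 mm above the pot's underside. The tab is 22 mm (x) by 16 mm (y), from z = 112 to 156 mm; grip it here across y (16 mm), so that the fingers stay above the bail and hook
- stand: the hook scale's fixed base and white column with blue cap. Origin: on the table straight below the hook's saddle, z up; x runs from saddle to column, so the hook points along -x and is open at its -x end. Base plate 230 x 100 x 12 mm (x from -50 to 180 mm); column 36 x 50 mm, near face at x = 107 mm, top at 295 mm
- saddle (a point): top of the yellow hook's saddle (moves with it), 245 mm above the table unloaded. 8 mm rod in the stand's x-z plane: level trough x = -10 to 10 mm, tip 18 mm above the saddle at x = -26 to -30 mm, rod 14 mm above it from x = 26 mm on. Enter the bail level from -x, pot's x along the stand's x, bail peak above the tip, then lower
- hook (a joint): sinking of the hook, m: 0 unloaded (upper stop) to 0.115 (lower stop; from 0.110 it counts as pressed home). Spring: moves from 0.2 N on, then 16.7 mm per newton (60 N/m), damping 2 N s/m; the pot's weight sinks it 24 to 97 mm. While held it follows the hand and tells nothing of the weight. Moving faster than 0.08 m/s is a jolt; load above 14 N is overload
- tray: steel tray for weighed pots, 260 (x) x 190 (y) x 30 mm high, walls and floor 4 mm, open on top, fixed to the table. Origin: centre of the underside.
- tray_in (a point): centre of the tray's inner floor, axes as the tray; the pot stands flat anywhere on this floor
- pot2: the other pot, same shape, WHITE lid and tab; stays where it is. Origin: centre of the underside
- bottle: white bottle, 74 mm across, 190 mm high, bystander; origin: centre of the underside
- spray: blue and silver spray can, 52 mm across, 180 mm high, bystander; origin: centre of the underside
- jar: white jar, 72 mm across, 70 mm high, bystander; origin: centre of the underside
- vial_red: amber vial, 28 mm across, 55 mm high, bystander; origin: centre of the underside
- vial_clear: clear vial, 28 mm across, 55 mm high, bystander; origin: centre of the underside
Mind the look-alikes: they are no part of the job. Leave any black or red look-alike of the pot alone.

How it is judged:
By the outcome, as a careful person would: the job done as asked, in the order asked, and still so for the second after the job is handed in, with the robot touching nothing.
It also fails if it takes over 70 s, if anything falls off the work surface, if the arm or the gripper's body presses on something with over 40 N, if the wrist force passes 120 N, or if a joint passes its speed limit or range.

ROBOT

A 6-joint arm with a two-finger parallel gripper is mounted at the origin on the work surface. World frame = base frame: x ahead of the robot, y to its left, z up, the work surface at z = 0. Lengths are in m, angles in rad, forces in N, time in s.
With the tool pointing down it reaches from about 0.3 to 0.95 m from the base axis. Payload 3.1 kg.
Tool frame: the origin (TCP) lies midway between the tips of the shut fingers; the grasp point (between the pads) lies 19 mm behind it (tcp_to_grasp is the distance from the TCP to the grasp point, in m); z points along the fingers, y is the line along which they close (so a half turn about z gives the same grasp; the last joint's range is limited). The gripper opens to 85 mm and grips with 20 to 120 N. Pads are 22 mm wide; open, the fingers measure 114 mm over their backs; the gripper's body (76 mm by 85 mm) begins 54 mm behind the grasp point. The pads swing forward as they close: fully open they stand 13 mm farther back than shut.
Start: joints at [-1.383, 0.308, 1.634, -0, 1.2, -0.07], TCP at [0.159, -0.604, 0.231] pointing down, gripper open.
Joint ranges: [-3.06, 3.06], [-0.79, 1.96], [0.05, 2.63], [-1.19, 4.34], [0.05, 2.64], [-2.94, 2.94]. Speed limits (rad/s): [2.79, 2.79, 3.14, 3.14, 3.14, 3.14].

INTERFACE

Orientations are given as [roll, pitch, yaw] about the fixed x, y, z axes, in that order (R = Rz(yaw) Ry(pitch) Rx(roll)).
In Python, from workcell import sense, read_camera, finish_job, tcp_to_grasp gives the robot as it stands.
- The arm moves only by the tool servo_tool, never from a script. Its argument "series" is a list of rows, each a list of 7 numbers: the turn, a rotation vector about the tool's x, y, z in degrees, then the shift along the tool's x, y, z in mm, then the opening, from 0 (shut) to 1 (fully open). A call has exactly 5 rows; each row is the pose to reach, as a shift and turn from the pose commanded when the call began, along the tool's axes at that moment; what a row does not reach only later rows make up. A row lasts 1/8 s, in which the tool goes at most 62.5 mm and 10.7 degrees, less where a joint would pass 70% of its speed; a pose out of reach is approached as far as the arm can. A call with a gripper value outside its range is refused whole. The fingers move at their own pace and stop on an object; "squeeze" is the grip in N (left out, the last holds). Time passes only in rows, so rows that repeat a pose let the fingers close, or fill a call up. It gives the time, the measured TCP pose, the force, the opening and the grip force at its end, in the units of the state.
- sense(): the state, without advancing time (a new reading comes with each control period).
- read_camera(name): name is "scene" or "top" or "wrist"; returns a dict with "img" (400x640x3 uint8, red, green, blue), "z_map" (400x640 float32, m along the optical axis (not along the pixel's ray), 0 where there is no reading), "fx", "fy", "cx", "cy" (pixels), "distortion" ([k1, k2, p1, p2, k3] as OpenCV has them; the pictures are not rectified), "rvec" (rotation vector, rad) and "tvec" (3), from world to camera coordinates, as OpenCV has them. Camera axes: x right, y down, z forward; pixel columns grow to the right and rows downward; lengths in m; the calibration is good to about 2 mm. A picture is of the moment at which its call begins.
- finish_job(): hands the job in; it is judged then, once.
The state is a dict: "clock": time; "joints": joint angles; "qd": joint speeds; "effort": joint torques, N m; "ee_pos": TCP position; "orientation": TCP orientation; "ft_force": force on the tool from outside, world axes, zero at the start; "torque": the same for the moment, N m; "grip_width": finger opening in m; "grasp_force": force on a finger pad.
Only numpy, scipy, OpenCV 4.12 (cv2) and the standard library are available. Lean on these libraries where they do the work, as an engineer would, in place of code of your own. Each camera call takes 0.05 s, during which the arm holds its last target. There are 200 camera calls.

## Working session

There is one attempt and no reset: what is moved stays moved. The work goes in short steps, Python scripts to look and compute and a tool call to move; the robot and the scene stay as the last step left them, time stands still between calls to the robot, and variables do not carry over. Pictures are saved under pics/ and viewed, at most 13 in all, crops included, and the job is handed in when it is done.

Besides the shell and the picture viewer there is one more tool, called after "Emit:" as name(argument=value, ...) on one line, values as JSON. servo_tool: Moves the arm, as the interface text tells. Its arguments: {"type":"object","properties":{"series":{"type":"array"},"squeeze":{"type":"number"}},"required":["series"]}

```bash
mkdir -p pics; cat > h.py <<'E'
import numpy as np, cv2
from scipy.spatial.transform import Rotation as Ro
from workcell import sense, read_camera, finish_job, tcp_to_grasp
def K(c): return np.array([[c['fx'],0,c['cx']],[0,c['fy'],c['cy']],[0,0,1.]])
def pts(c,uv):
    "world points from pixels by depth"
    uv=np.asarray(uv,float).reshape(-1,1,2)
    n=cv2.undistortPoints(uv,K(c),np.array(c['distortion'])).reshape(-1,2)
    i=uv.reshape(-1,2).round().astype(int); z=c['z_map'][i[:,1],i[:,0]]
    R=cv2.Rodrigues(np.array(c['rvec'],float))[0]
    return (np.c_[n*z[:,None],z]-np.ravel(c['tvec']))@R
def ray(c,uv,h):
    "ray onto plane z=h"
    n=cv2.undistortPoints(np.asarray(uv,float).reshape(-1,1,2),K(c),np.array(c['distortion'])).reshape(-1,2)
    R=cv2.Rodrigues(np.array(c['rvec'],float))[0]; o=-R.T@np.ravel(c['tvec'])
    d=np.c_[n,np.ones(len(n))]@R
    return o+d*((h-o[2])/d[:,2])[:,None]
def cloud(c):
    v,u=np.mgrid[0:400,0:640]; return pts(c,np.c_[u.ravel(),v.ravel()]).reshape(400,640,3)
def save(c,n,crop=None,s=1):
    im=c['img'][:,:,::-1]
    if crop: im=im[crop[1]:crop[3],crop[0]:crop[2]]
    cv2.imwrite('pics/'+n,cv2.resize(im,None,fx=s,fy=s,interpolation=cv2.INTER_CUBIC))
E
python3 - <<'E'
from h import *
import pickle
C={k:read_camera(k) for k in('scene','top')}
pickle.dump(C,open('c.pkl','wb'))
for k in C: save(C[k],k+'0.png',s=1.25)
print(sense(),tcp_to_grasp)
for k in C:
    c=C[k];R=cv2.Rodrigues(np.array(c['rvec'],float))[0];print(k,-R.T@np.ravel(c['tvec']),c['fx'])
E
```

```text
{'clock': 0.1, 'joints': array([-1.38267546e+00,  3.08950757e-01,  1.63508787e+00,  8.14053632e-06,
        1.19971711e+00, -6.96731088e-02]), 'qd': array([-0.0017871 , -0.00260921, -0.0018238 , -0.00036701,  0.0008649 ,
       -0.00075049]), 'effort': array([-9.05489674e-05, -4.16407192e+01, -2.77644897e+01,  2.91121819e-05,
        4.02008256e-03,  9.83320689e-06]), 'ee_pos': array([ 0.15919071, -0.60359234,  0.23012786]), 'orientation': array([-3.13943534e+00, -1.58148687e-04,  2.57790840e-01]), 'ft_force': array([-0.1740715 ,  0.72197918, -0.60333279]), 'torque': array([-0.01996756, -0.00864243, -0.00477348]), 'grasp_force': 0.0, 'grip_width': 0.08557926465956216} 0.0187
scene [ 1.25889471 -0.51603235  0.83081309] 420.85706927399025
top [0.35917297 0.00969534 1.16304091] 367.8771009525087
```

View pics/scene0.png

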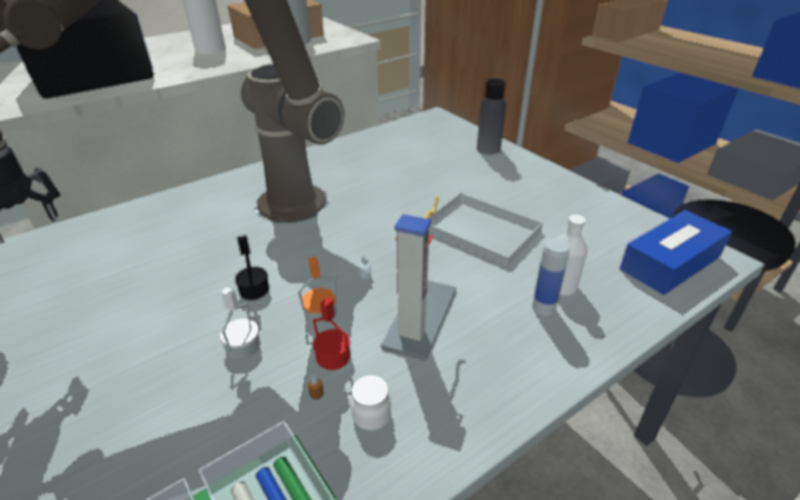

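View pics/top0.png

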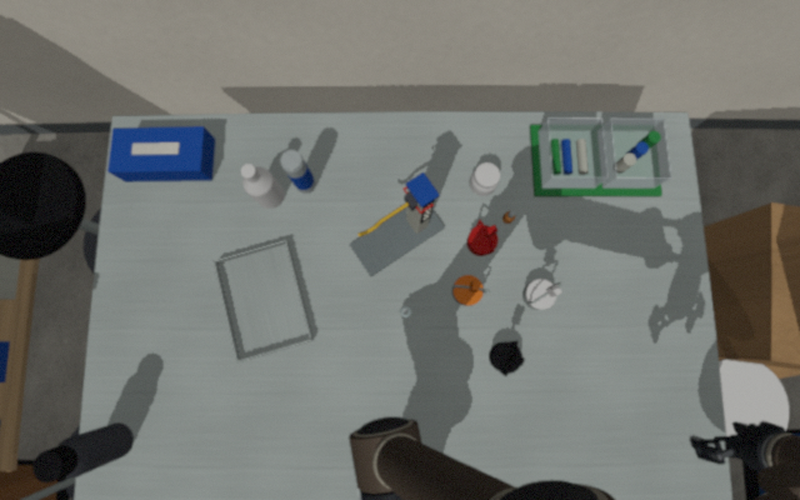

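Scene (800-wide view): the orange pot is at (318,298) with its tab at (314,267). The look-alikes are white (240,335), red (331,348) and black (252,283). The yellow hook shows behind the column at (433,208).
Top: orange (467,290), white (541,293), red (483,238), black (506,357). The hook runs from (405,208) to its tip at (362,234), and the tray is at (266,297).
By its description I choose the orange lid at top (467,290).

```bash
python3 - <<'E'
from h import *
import pickle
C=pickle.load(open('c.pkl','rb'))
def comp(m,n=5):
    k,l,s,ce=cv2.connectedComponentsWithStats(m.astype('uint8'));
    return [(l==i) for i in np.argsort(-s[1:,4])[:n]+1 if s[i,4]>8]
for k,c in C.items():
    P=cloud(c); hsv=cv2.cvtColor(c['img'],cv2.COLOR_RGB2HSV); H,S,V=[hsv[...,i].astype(int) for i in range(3)]
    for nm,m in dict(orange=(H>7)&(H<17)&(S>170)&(V>110),yellow=(H>17)&(H<30)&(S>130)&(V>90)).items():
        for q in comp(m&(P[...,0]>.1)&(P[...,0]<.9)):
            p=P[q]; v,u=np.nonzero(q); print(k,nm,len(p),'uv',u.mean().round(),v.mean().round(),'z pct',np.percentile(p[:,2],[2,50,98]).round(3),'med',np.median(p,0).round(3),'lo',p.min(0).round(3),'hi',p.max(0).round(3))
c=C['top'];P=cloud(c)
# lid
m=lambda lo,hi,x0,x1,y0,y1:(P[...,2]>lo)&(P[...,2]<hi)&(P[...,0]>x0)&(P[...,0]<x1)&(P[...,1]>y0)&(P[...,1]<y1)
# hook points & cap & base & tray in top view
hsv=cv2.cvtColor(c['img'],cv2.COLOR_RGB2HSV)
y=(hsv[...,0]>17)&(hsv[...,0]<30)&(hsv[...,1]>120)&m(.1,.35,.2,.8,-.3,.3)
v,u=np.nonzero(y); o=np.argsort(u)
for i in o[::6]: print(u[i],v[i],P[v[i],u[i]].round(3),ray(c,[u[i],v[i]],.25).round(3))
cap=comp(m(.28,.31,.3,.7,-.2,.2),1)[0]
v,u=np.nonzero(cap); r=cv2.minAreaRect(ray(c,np.c_[u,v],.295)[:,:2].astype('f')); print('cap',r)
b=comp(m(.007,.018,.3,.7,-.15,.2),1)[0]; v,u=np.nonzero(b)
r=cv2.minAreaRect(P[b][:,:2].astype('f')); print('base',r,b.sum())
t=comp(m(.018,.036,.2,.7,.1,.5),1)[0]; r=cv2.minAreaRect(P[t][:,:2].astype('f')); print('tray',r,t.sum(), cv2.boxPoints(r))
save(c,'crop1.png',(270,130,460,300),4)
E
```

```text
scene orange 209 uv 254.0 239.0 z pct [0.042 0.045 0.128] med [ 0.464 -0.167  0.045] lo [ 0.433 -0.217  0.039] hi [ 0.589 -0.131  0.156]
scene orange 66 uv 251.0 214.0 z pct [0.121 0.144 0.157] med [ 0.474 -0.167  0.144] lo [ 0.459 -0.173  0.12 ] hi [ 0.48  -0.16   0.157]
top orange 309 uv 374.0 232.0 z pct [0.041 0.045 0.157] med [ 0.455 -0.159  0.045] lo [ 0.359 -0.194  0.039] hi [0.495 0.01  1.163]
top yellow 109 uv 308.0 175.0 z pct [0.241 0.257 0.263] med [0.587 0.037 0.257] lo [ 0.553 -0.012  0.003] hi [0.667 0.087 0.265]
287 187 [0.555 0.087 0.261] [[0.558 0.088 0.25 ]]
289 186 [0.558 0.082 0.259] [[0.56  0.083 0.25 ]]
292 186 [0.56  0.075 0.251] [[0.56  0.075 0.25 ]]
294 184 [0.566 0.07  0.246] [[0.566 0.07  0.25 ]]
296 183 [0.569 0.065 0.246] [[0.568 0.065 0.25 ]]
298 181 [0.574 0.06  0.247] [[0.573 0.06  0.25 ]]
300 182 [0.572 0.055 0.243] [[0.571 0.055 0.25 ]]
302 178 [0.58  0.05  0.254] [[0.581 0.05  0.25 ]]
304 178 [0.58  0.045 0.254] [[0.581 0.045 0.25 ]]
306 177 [0.582 0.039 0.257] [[0.584 0.04  0.25 ]]
308 175 [0.588 0.034 0.255] [[0.589 0.034 0.25 ]]
310 174 [0.589 0
[... 196 characters left out ...]
04 0.009 0.26 ] [[0.607 0.009 0.25 ]]
320 166 [0.61  0.004 0.26 ] [[0.612 0.004 0.25 ]]
322 166 [ 0.61  -0.001  0.259] [[ 0.612 -0.001  0.25 ]]
324 164 [ 0.615 -0.007  0.259] [[ 0.618 -0.007  0.25 ]]
326 163 [ 0.618 -0.012  0.259] [[ 0.62  -0.012  0.25 ]]
cap ((0.6369766592979431, -0.0387166365981102), (0.05900456756353378, 0.04475221410393715), 33.345924377441406)
base ((0.605441689491272, 0.011394232511520386), (0.10053745657205582, 0.22970665991306305), 33.13679122924805) 1730
tray ((0.4413052797317505, 0.3479834198951721), (0.2621188163757324, 0.19060054421424866), 16.119888305664062) 572 [[0.28893882 0.40314835]
 [0.34185869 0.22004169]
 [0.59367174 0.2928185 ]
 [0.5407519  0.47592515]]
```

View pics/crop1.png

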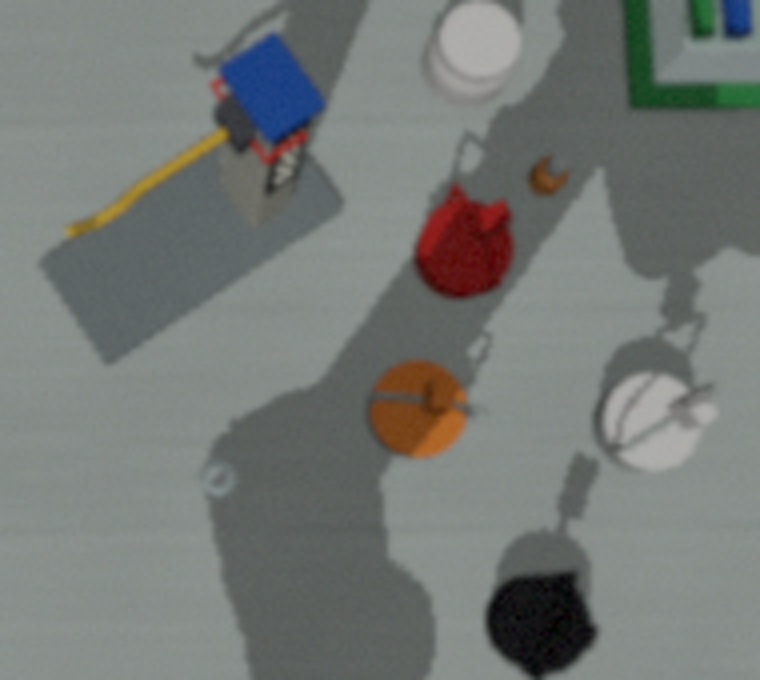

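The crop confirms it: orange lid and tab at about (418,410) in the crop, with its bail running nearly along image x. The yellow hook ends at (72,232), and the red and black look-alikes are well apart. Saddle is about (0.570, 0.066) with stand yaw about -57°, and base, cap and hook all agree. Going above the pot.

Emit:
servo_tool(series=[[0,0,-10.4,40,-34,-10,0.6],[0,0,-20.8,80,-68,-20,0.6],[0,0,-31.2,120,-102,-30,0.6],[0,0,-41.6,160,-136,-40,0.6],[0,0,-52,200,-170,-50,0.6]])

```text
clock: 0.72
ee_pos: [0.3099, -0.3872, 0.2812]
orientation: [-3.141, -0.0, 1.171]
ft_force: [1.0, -0.1, -0.2]
grip_width: 0.051
grasp_force: 0.0
```

Emit:
servo_tool(series=[[0,0,-10.4,53,11,-10,0.6],[0,0,-20.8,106,22,-20,0.6],[0,0,-31.2,159,33,-30,0.6],[0,0,-41.6,212,44,-40,0.6],[0,0,-52,266,55,-50,0.6]])

```text
clock: 1.35
ee_pos: [0.4653, -0.1646, 0.3313]
orientation: [-3.141, -0.0, 2.079]
ft_force: [0.3, 0.2, -0.5]
grip_width: 0.0515
grasp_force: 0.0
```

Emit:
servo_tool(series=[[0,0,-10.4,0,0,0,0.6],[0,0,-20.8,0,0,0,0.6],[0,0,-31.2,0,0,0,0.6],[0,0,-41.6,0,0,0,0.6],[0,0,-52,0,0,0,0.6]])

```text
clock: 1.98
ee_pos: [0.4644, -0.166, 0.3306]
orientation: [3.141, -0.001, 2.987]
ft_force: [0.4, 0.3, -0.1]
grip_width: 0.0512
grasp_force: 0.0
```

```bash
python3 - <<'E'
from h import *
import pickle
c=read_camera('wrist'); s=sense(); pickle.dump(c,open('w.pkl','wb'))
print({k:np.round(s[k],3) for k in('clock','ee_pos','orientation','joints','grip_width','ft_force')})
save(c,'w1.png'); P=cloud(c); hsv=cv2.cvtColor(c['img'],cv2.COLOR_RGB2HSV).astype(int)
m=(hsv[...,0]>7)&(hsv[...,0]<17)&(hsv[...,1]>150)&(hsv[...,2]>80)
t=m&(P[...,2]>.125)&(P[...,2]<.165); l=m&(P[...,2]>.038)&(P[...,2]<.05)
print('tab',t.sum(),np.median(P[t],0) if t.any() else 0); top=m&(P[...,2]>.150)&(P[...,2]<.165)
print('top',cv2.minAreaRect(P[top][:,:2].astype('f')) if top.sum()>5 else 0)
if l.sum()>20: print('lid',l.sum(),cv2.minEnclosingCircle(P[l][:,:2].astype('f')))
b=(P[...,2]>.075)&(P[...,2]<.118)&(np.hypot(P[...,0]-.465,P[...,1]+.165)<.055)
if b.sum()>20:
    q=P[b][:,:2]; cv=np.linalg.svd(q-q.mean(0))[2][0]; print('bail',b.sum(),q.mean(0),np.degrees(np.arctan2(cv[1],cv[0])),q.min(0),q.max(0))
E
```

```text
{'clock': np.float64(2.025), 'ee_pos': array([ 0.464, -0.166,  0.331]), 'orientation': array([ 3.141e+00, -1.000e-03,  2.990e+00]), 'joints': array([-0.432, -0.031,  1.817, -0.   ,  1.357, -1.851]), 'grip_width': np.float64(0.051), 'ft_force': array([ 0.712, -0.176, -0.138])}
tab 394 [ 0.45775033 -0.163018    0.15630391]
top ((0.4608497619628906, -0.1634395718574524), (0.01447137352079153, 0.02187015488743782), 81.2853012084961)
lid 97 ((0.5378361940383911, -0.20765644311904907), 0.12577195465564728)
bail 296 [ 0.46009074 -0.16335119] -98.78713721906126 [ 0.44958712 -0.20558997] [ 0.46967639 -0.12136946]
```

View pics/w1.png

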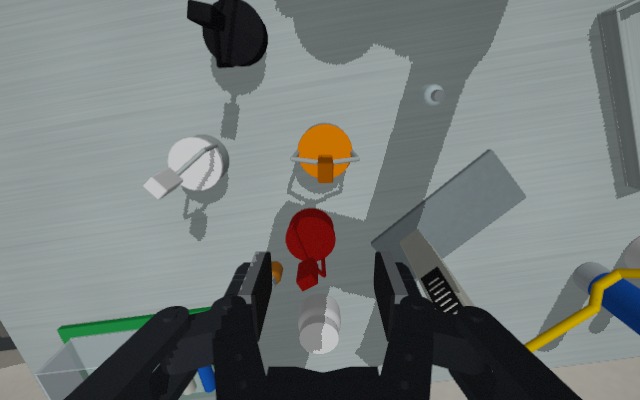

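The wrist view shows the orange tab at (325,168) with its bail level in image x from 292 to 358. The lid is clear of white (197,163) and red (310,235). Tab centre is (0.460, -0.163), and its 22x15 mm top at z 0.156 fits the description. Pot yaw is about 171.2°, which matches the tool. Descending.

Emit:
servo_tool(series=[[0,0,0,4,2.5,50,0.6],[0,0,0,4,2.5,100,0.6],[0,0,0,4,2.5,150,0.6],[0,0,0,4,2.5,190,0.6],[0,0,0,4,2.5,210,0.6]])

```text
clock: 2.65
ee_pos: [0.459, -0.1621, 0.1183]
orientation: [3.14, -0.005, 2.978]
ft_force: [-0.2, -0.2, 0.3]
grip_width: 0.0513
grasp_force: 0.0
```

Emit:
servo_tool(series=[[0,0,0,0,0,0,0.1],[0,0,0,0,0,0,0.05],[0,0,0,0,0,0,0],[0,0,0,0,0,0,0],[0,0,0,0,0,0,0]], squeeze=60)

```text
clock: 3.28
ee_pos: [0.4618, -0.1633, 0.1221]
orientation: [-3.141, 0.001, 2.98]
ft_force: [0.1, 1.2, 0.9]
grip_width: 0.0154
grasp_force: 61.8
```

```bash
python3 - <<'E'
from h import *
s=sense();print({k:np.round(s[k],4) for k in('clock','ee_pos','orientation','joints','grip_width','grasp_force','ft_force')})
save(read_camera('scene'),'s2.png',(180,150,400,310),3.5)
E
```

```text
{'clock': np.float64(3.275), 'ee_pos': array([ 0.4618, -0.1633,  0.1221]), 'orientation': array([-3.1413e+00,  1.3000e-03,  2.9804e+00]), 'joints': array([-0.4289,  0.1897,  2.0323,  0.    ,  0.9182, -1.8385]), 'grip_width': np.float64(0.0154), 'grasp_force': np.float64(61.8094), 'ft_force': array([0.0507, 1.1749, 0.8827])}
```

View pics/s2.png

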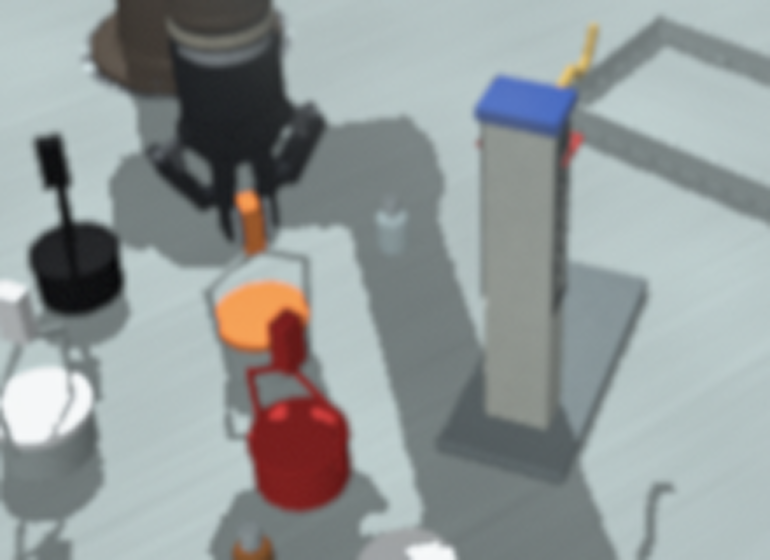

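The orange tab is between the fingers at (250,215), nothing else is touched, and the grip is 15.4 mm wide at 62 N. Lifting and moving toward the hook's open side.

Emit:
servo_tool(series=[[0,0,0,0,0,-15,0],[0,0,0,0,0,-50,0],[0,0,0,0,0,-95,0],[0,0,0,0,0,-140,0],[0,0,0,0,0,-175,0]])

```text
clock: 3.95
ee_pos: [0.4616, -0.1633, 0.2992]
orientation: [-3.141, 0.003, 2.981]
ft_force: [0.9, 0.3, -2.2]
grip_width: 0.0147
grasp_force: 61.4
```

Emit:
servo_tool(series=[[0,0,8,5,40,0,0],[0,0,18,13,98,0,0],[0,0,28,21,160,0,0],[0,0,38,29,222,0,0],[0,0,48,34,261,0,0]])

```text
clock: 4.58
ee_pos: [0.4695, 0.0936, 0.2971]
orientation: [3.141, 0.001, 2.189]
ft_force: [0.8, 0.4, -0.9]
grip_width: 0.0152
grasp_force: 61.4
```

Emit:
servo_tool(series=[[0,0,0,0,0,0,0],[0,0,0,0,0,0,0],[0,0,0,0,0,0,0],[0,0,0,0,0,0,0],[0,0,0,0,0,0,0]])

```text
clock: 5.2
ee_pos: [0.4699, 0.0911, 0.2963]
orientation: [-3.142, 0.0, 2.193]
ft_force: [0.4, -0.2, -1.8]
grip_width: 0.0152
grasp_force: 61.4
```

```bash
cat > m.py <<'E'
from h import *
import pickle
s=sense();print({k:np.round(s[k],4) for k in('clock','ee_pos','orientation','joints','grip_width','grasp_force','ft_force')})
w0=pickle.load(open('w.pkl','rb'))
def yel(c):
    P=cloud(c); h=cv2.cvtColor(c['img'],cv2.COLOR_RGB2HSV).astype(int)
    return P,(h[...,0]>17)&(h[...,0]<30)&(h[...,1]>120)&(h[...,2]>80)&(c['z_map']>0)&(P[...,2]>.1)&(P[...,2]<.28)&(P[...,0]>.5)&(P[...,0]<.72)&(P[...,1]<.12)
d=np.array([np.cos(np.radians(-57)),np.sin(np.radians(-57))]); n=np.array([-d[1],d[0]])
def hook(k,c):
    P,m=yel(c); p=P[m]
    if len(p)<10: print(k,'few');return
    a=(p[:,:2]-[.570,.066])@d; b=(p[:,:2]-[.570,.066])@n
    f=np.polyfit(a,b,1); print(k,len(p),'along',a.min().round(4),a.max().round(4),'lat med',np.median(b).round(4),'slope deg',np.degrees(f[0]).round(2),'lat@0',f[1].round(4))
    for x in range(-35,60,6):
        q=(a*1e3>=x)&(a*1e3<x+6)
        if q.sum()>2: print('  ',x+3,'zmax',np.percentile(p[q,2],90).round(4),'lat',np.median(b[q]).round(4),q.sum())
E
python3 - <<'E'
from m import *
hook('w0',w0)
for k in('wrist','top','scene'):
    c=read_camera(k); hook(k,c)
    if k=='wrist': save(c,'w2.png'); pickle.dump(c,open('w2.pkl','wb'))
E
```

```text
{'clock': np.float64(5.2), 'ee_pos': array([0.4699, 0.0911, 0.2963]), 'orientation': array([-3.1415,  0.    ,  2.1926]), 'joints': array([ 1.0060e-01, -3.8500e-02,  1.8927e+00, -1.0000e-04,  1.2875e+00,
       -5.2130e-01]), 'grip_width': np.float64(0.0152), 'grasp_force': np.float64(61.3858), 'ft_force': array([ 0.4019, -0.2467, -1.8146])}
w0 1527 along -0.0175 0.0903 lat med -0.0047 slope deg 0.36 lat@0 -0.0045
   -20 zmax 0.2527 lat -0.0061 4
   -14 zmax 0.2535 lat -0.005 98
   -8 zmax 0.2487 lat -0.0046 110
   -2 zmax 0.2457 lat -0.0049 82
   4 zmax 0.2457 lat -0.0046 76
   10 zmax 0.2461 lat -0.0046 76
   16 zmax 0.2507 lat -0.0047 91
   22 zmax 0.2562 lat -0.0052 94
   28 zmax 0.2597 lat -0.0049 96
   34 zmax 0.2598 lat -0.0045 86
   40 zmax 0.2598 lat -0.0045 85
   46 zmax 0.2597 lat -0.0047 85
   52 zmax 0.2599 lat -0.0046 85
   58 zmax 0.2597 lat -0.0047 84
wrist 77 along -0.0706 0.0527 lat med -0.0022 slope deg 20.62 lat@0 -0.018
   40 zmax 0.2604 lat -0.0038 28
   46 zmax 0.2601 lat -0.0015 38
   52 zmax 0.2599 lat 0.0002 9
top 61 along 0.0281 0.0915 lat med -0.0014 slope deg 0.31 lat@0 -0.0016
   28 zmax 0.2598 lat -0.001 3
   34 zmax 0.2606 lat -0.0014 7
   40 zmax 0.2586 lat -0.0018 6
   46 zmax 0.2586 lat -0.0014 6
   52 zmax 0.2598 lat -0.0014 5
   58 zmax 0.2592 lat -0.0016 6
scene few
```

View pics/w2.png

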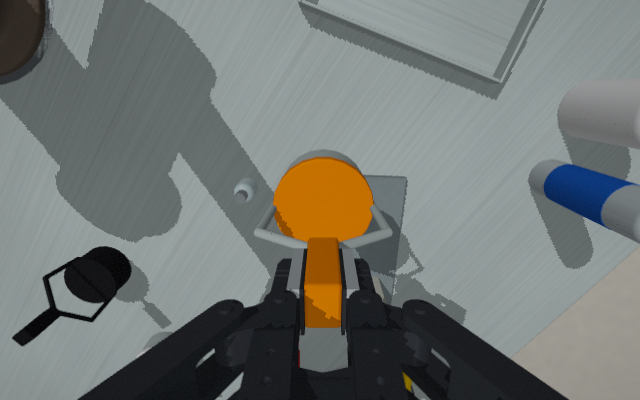

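The wrist view shows the pot hanging straight in the grip, lid at (323,200) and bail shoulders at (260,230) and (385,230). The hook is hidden behind the fingers, with only a bit of yellow at (407,385). Checking pot tilt and position in the grip.

```bash
python3 - <<'E'
from m import *
c=pickle.load(open('w2.pkl','rb')); P=cloud(c); h=cv2.cvtColor(c['img'],cv2.COLOR_RGB2HSV).astype(int)
o=(h[...,0]>7)&(h[...,0]<17)&(h[...,1]>150)
v,u=np.mgrid[0:400,0:640]
l=P[o&(v<236)&(P[...,2]>.2)&(P[...,2]<.235)]; cc=l.mean(0); nn=np.linalg.svd(l-cc)[2][2]; nn*=np.sign(nn[2]); print('lid',len(l),np.median(l,0),'normal',nn)
R=Ro.from_euler('xyz',s['orientation']).as_matrix(); T=s['ee_pos']
print('normal in tool',R.T@nn)
b=(P[...,2]>.245)&(P[...,2]<.30)&(u>245)&(u<400)&(v<255)&~o&(h[...,1]<90)
q=(P[b]-T)@R; print('bail tool frame: n',len(q))
for y0 in range(-45,46,10):
    k=abs(q[:,1]*1e3-y0)<5
    if k.sum()>3: print(y0,np.median(q[k],0).round(4),k.sum())
S=np.array([.5693,.0644]); dd=np.array([np.cos(np.radians(-56.8)),np.sin(np.radians(-56.8))])
e=S-.09*dd; print('entry',e,'delta tool',(R.T@np.r_[e-T[:2],0])*1e3,'yaw err deg',np.degrees(s['orientation'][2])-123.2)
E
```

```text
{'clock': np.float64(5.35), 'ee_pos': array([0.4699, 0.0916, 0.2963]), 'orientation': array([-3.1415, -0.    ,  2.1934]), 'joints': array([ 0.1015, -0.0384,  1.8926, -0.    ,  1.2874, -0.5211]), 'grip_width': np.float64(0.0152), 'grasp_force': np.float64(61.3857), 'ft_force': array([ 0.7452,  0.594 , -2.2469])}
lid 378 [0.45233543 0.06949266 0.21942569] normal [-0.0258662   0.02558471  0.99933796]
normal in tool [ 0.03589358 -0.00615021 -0.99933669]
bail tool frame: n 1225
-45 [ 0.0026 -0.0412  0.0359] 74
-35 [ 0.0021 -0.0367  0.0313] 215
-25 [ 0.0017 -0.0251  0.0241] 172
-15 [ 0.002  -0.0154  0.018 ] 144
5 [0.0025 0.0092 0.0154] 26
15 [0.0019 0.0156 0.0189] 158
25 [0.0017 0.0249 0.025 ] 168
35 [0.0023 0.0361 0.0329] 239
45 [0.0018 0.0406 0.035 ] 27
entry [0.52001931 0.13970879] delta tool [ 9.87945034e+00  6.87845819e+01 -3.69212462e-03] yaw err deg 2.472666368960276
```

Emit:
servo_tool(series=[[0,0,0.5,2,14,0,0],[0,0,1,4,30,0,0],[0,0,1.5,6,46,0,0],[0,0,2,8,60,0,0],[0,0,2.5,10,69,0,0]])

```text
clock: 5.98
ee_pos: [0.5208, 0.1413, 0.296]
orientation: [-3.141, -0.0, 2.151]
ft_force: [0.0, 0.2, -2.7]
grip_width: 0.0148
grasp_force: 61.4
```

Emit:
servo_tool(series=[[0,0,0,0,0,0,0],[0,0,0,-5,0,0,0],[0,0,0,-12,0,0,0],[0,0,0,-20,0,0,0],[0,0,0,-25,0,0,0]])

```text
clock: 6.6
ee_pos: [0.5341, 0.1186, 0.2964]
orientation: [3.141, 0.0, 2.15]
ft_force: [-0.3, -0.9, -2.5]
grip_width: 0.0153
grasp_force: 61.3
```

```bash
python3 - <<'E'
from m import *
S=np.array([.5693,.0644]); dd=np.array([np.cos(np.radians(-56.8)),np.sin(np.radians(-56.8))])
R=Ro.from_euler('xyz',s['orientation']).as_matrix(); T=s['ee_pos']
print('to saddle, tool mm',(R.T@np.r_[S-T[:2],0])*1e3,np.degrees(s['orientation'][2]))
for k in('wrist','top'):
    c=read_camera(k); hook(k,c)
    save(c,k+'3.png',(230,120,400,250) if k=='top' else None,4 if k=='top' else 1)
E
```

```text
{'clock': np.float64(6.6), 'ee_pos': array([0.5341, 0.1186, 0.2964]), 'orientation': array([3.1414e+00, 3.0000e-04, 2.1496e+00]), 'joints': array([ 1.3900e-01,  1.0220e-01,  1.7474e+00, -2.0000e-04,  1.2917e+00,
       -4.3980e-01]), 'grip_width': np.float64(0.0153), 'grasp_force': np.float64(61.336), 'ft_force': array([-0.2791, -0.9014, -2.5405])}
to saddle, tool mm [-6.46179070e+01 -1.55662444e-01  1.79923102e-02] 123.16146450818808
wrist 485 along -0.0553 0.0512 lat med -0.0017 slope deg -1.46 lat@0 -0.0009
   16 zmax 0.253 lat -0.0017 40
   22 zmax 0.2581 lat -0.0017 131
   28 zmax 0.2599 lat -0.0017 85
   34 zmax 0.2601 lat -0.0017 77
   40 zmax 0.2601 lat -0.0017 69
   46 zmax 0.2602 lat -0.0016 67
   52 zmax 0.2594 lat -0.0005 10
top 110 along -0.0211 0.092 lat med -0.0018 slope deg 0.5 lat@0 -0.002
   -20 zmax 0.2587 lat -0.0025 4
   -14 zmax 0.253 lat -0.0023 5
   -8 zmax 0.2464 lat -0.0022 5
   -2 zmax 0.2459 lat -0.002 6
   4 zmax 0.2466 lat -0.0023 4
   10 zmax 0.2479 lat -0.0028 7
   16 zmax 0.2526 lat -0.0017 8
   22 zmax 0.258 lat -0.0018 6
   28 zmax 0.2585 lat -0.0018 6
   34 zmax 0.2591 lat -0.0019 5
   40 zmax 0.2584 lat -0.0014 8
   46 zmax 0.2605 lat -0.0006 5
   52 zmax 0.2593 lat -0.0012 6
   58 zmax 0.2596 lat -0.0018 7
```

View pics/top3.png

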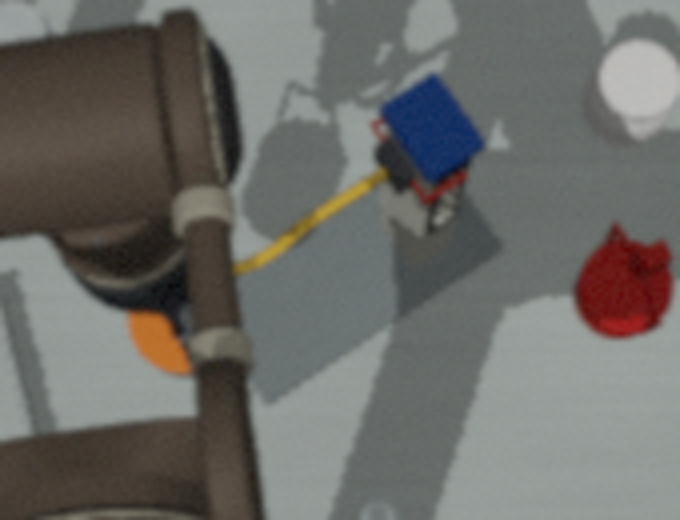

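The top view shows the yellow hook running from (238,268) to (385,175) toward the cap, still unloaded, with the pot's orange lid just short of its tip at (160,340). Lateral offset is -1.7 mm, which agrees across cameras. Going in over the saddle and averaging the wrist force there.

Emit:
servo_tool(series=[[0,0,0,-10,0,0,0],[0,0,0,-24,0,0,0],[0,0,0,-40,0,0,0],[0,0,0,-54,0,0,0],[0,0,0,-65,0,0,0]])

```text
clock: 7.32
ee_pos: [0.57, 0.064, 0.2962]
orientation: [-3.141, -0.0, 2.15]
ft_force: [1.1, 0.3, -3.3]
grip_width: 0.0156
grasp_force: 61.3
```

Emit:
servo_tool(series=[[0,0,0,0,0,0,0],[0,0,0,0,0,4,0],[0,0,0,0,0,9,0],[0,0,0,0,0,14,0],[0,0,0,0,0,16,0]])

```text
clock: 7.95
ee_pos: [0.5688, 0.0653, 0.2796]
orientation: [-3.141, -0.001, 2.151]
ft_force: [0.2, 0.4, -2.7]
grip_width: 0.0154
grasp_force: 61.3
```

```bash
cat > f.py <<'E'
from m import *
def avg(n):
    F=[];Tq=[];Z=[]
    for _ in range(n):
        c=read_camera('top'); t=sense(); F.append(t['ft_force']);Tq.append(t['torque']);Z.append(t['ee_pos'])
    F=np.array(F); print('F',F.mean(0).round(3),'se',(F.std(0)/n**.5).round(3),'tq',np.mean(Tq,0).round(3),'pos',np.mean(Z,0).round(4),'t',t['clock']); return c
E
python3 - <<'E'
from f import *
c=avg(20); hook('top',c)
save(read_camera('scene'),'s4.png',(250,120,430,260),4)
E
```

```text
{'clock': np.float64(7.95), 'ee_pos': array([0.5688, 0.0653, 0.2796]), 'orientation': array([-3.1406e+00, -7.0000e-04,  2.1509e+00]), 'joints': array([ 3.8300e-02,  1.6680e-01,  1.7085e+00,  1.0000e-04,  1.2675e+00,
       -5.4180e-01]), 'grip_width': np.float64(0.0154), 'grasp_force': np.float64(61.309), 'ft_force': array([ 0.1692,  0.3785, -2.6507])}
F [ 0.156 -0.092 -2.147] se [0.089 0.085 0.106] tq [ 0.012 -0.013  0.003] pos [0.5693 0.0651 0.2803] t 8.95
top 52 along -0.029 0.0916 lat med -0.0017 slope deg 0.54 lat@0 -0.0019
   -26 zmax 0.2644 lat -0.002 7
   -20 zmax 0.2605 lat -0.0024 6
   -14 zmax 0.2547 lat -0.0029 7
   28 zmax 0.2559 lat -0.0029 3
   34 zmax 0.259 lat -0.0012 6
```

View pics/s4.png

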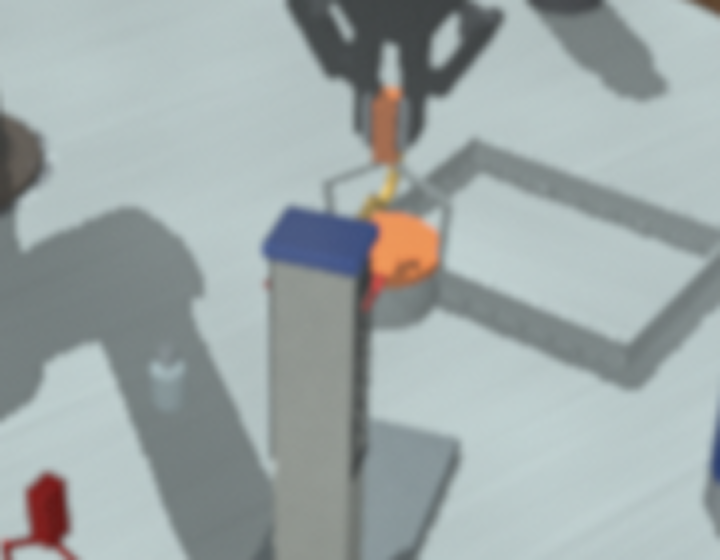

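The yellow hook passes through the bail opening just under the peak (390,185), with the pot clear of the column. The pot weighs about 2.15 N, so I expect about 32 mm of sink. Lowering slowly.

Emit:
servo_tool(series=[[0,0,0,0,0,4,0],[0,0,0,0,0,8,0],[0,0,0,0,0,11,0],[0,0,0,0,0,14,0],[0,0,0,0,0,17,0]])

```text
clock: 9.62
ee_pos: [0.5693, 0.065, 0.263]
orientation: [-3.141, -0.0, 2.15]
ft_force: [-0.4, 0.9, -1.9]
grip_width: 0.0152
grasp_force: 61.4
```

Emit:
servo_tool(series=[[0,0,0,0,0,3,0],[0,0,0,0,0,6,0],[0,0,0,0,0,9,0],[0,0,0,0,0,12,0],[0,0,0,0,0,15,0]])

```text
clock: 10.25
ee_pos: [0.5694, 0.0651, 0.2482]
orientation: [3.141, 0.0, 2.15]
ft_force: [0.3, -0.9, -0.5]
grip_width: 0.015
grasp_force: 61.5
```

Emit:
servo_tool(series=[[0,0,0,0,0,3,0],[0,0,0,0,0,6,0],[0,0,0,0,0,9,0],[0,0,0,0,0,12,0],[0,0,0,0,0,15,0]])

```text
clock: 10.88
ee_pos: [0.5694, 0.0651, 0.2332]
orientation: [3.141, 0.0, 2.151]
ft_force: [0.4, -0.3, 0.4]
grip_width: 0.015
grasp_force: 61.6
```

Emit:
servo_tool(series=[[0,0,0,0,0,2,0],[0,0,0,0,0,4,0],[0,0,0,0,0,5,0],[0,0,0,0,0,5,0],[0,0,0,0,0,5,0]])

```text
clock: 11.5
ee_pos: [0.5694, 0.065, 0.2284]
orientation: [3.141, 0.0, 2.15]
ft_force: [-0.3, 0.7, -0.3]
grip_width: 0.015
grasp_force: 61.7
```

```bash
python3 - <<'E'
from f import *
c=avg(30)
P,m=yel(c); p=P[m]; a=(p[:,:2]-[.570,.066])@d
for lo,hi in((-32,-24),(-17,-11),(30,90)):
    k=(a*1e3>lo)&(a*1e3<hi); print(lo,k.sum(),np.median(p[k,2]) if k.any() else 0)
E
```

```text
{'clock': np.float64(11.5), 'ee_pos': array([0.5694, 0.065 , 0.2284]), 'orientation': array([3.1415e+00, 1.0000e-04, 2.1505e+00]), 'joints': array([ 0.0378,  0.2117,  1.7614, -0.    ,  1.1683, -0.5419]), 'grip_width': np.float64(0.015), 'grasp_force': np.float64(61.6803), 'ft_force': array([-0.3336,  0.6892, -0.252 ])}
F [-0.076  0.075 -0.082] se [0.062 0.085 0.089] tq [-0.01   0.013  0.002] pos [0.5694 0.0651 0.2283] t 13.0
-32 7 0.22677343618669824
-17 4 0.21908691179973994
30 16 0.22584967298007144
```

The residual is 0.08 N (about 1 mm) and the hook has sunk about 33.5 mm. One millimetre more, then ease the grip and open.

Emit:
servo_tool(series=[[0,0,0,0,0,0.5,0],[0,0,0,0,0,1,0],[0,0,0,0,0,1,0],[0,0,0,0,0,1,0],[0,0,0,0,0,1,0]], squeeze=20)

```text
clock: 13.62
ee_pos: [0.5693, 0.0651, 0.2273]
orientation: [3.142, 0.0, 2.15]
ft_force: [0.3, 0.4, -0.2]
grip_width: 0.0156
grasp_force: 61.7
```

Emit:
servo_tool(series=[[0,0,0,0,0,0,0.2],[0,0,0,0,0,0,0.25],[0,0,0,0,0,0,0.35],[0,0,0,0,0,0,0.45],[0,0,0,0,0,0,0.5]])

```text
clock: 14.25
ee_pos: [0.5693, 0.0651, 0.2273]
orientation: [3.142, -0.0, 2.15]
ft_force: [-0.5, -0.5, 0.3]
grip_width: 0.0428
grasp_force: 0.0
```

```bash
cat > g.py <<'E'
from m import *
def tab(c):
    P=cloud(c); h=cv2.cvtColor(c['img'],cv2.COLOR_RGB2HSV).astype(int)
    R=Ro.from_euler('xyz',s['orientation']).as_matrix()
    o=(h[...,0]>7)&(h[...,0]<17)&(h[...,1]>150)&(c['z_map']>0)
    v,u=np.nonzero(o&(P[...,2]>s['ee_pos'][2]))
    q=(P[v,u]-s['ee_pos'])@R; print('tab tool mm',len(q),(np.median(q,0)*1e3).round(1),'y',(np.percentile(q[:,1],[3,97])*1e3).round(1),'zmin',(np.percentile(q[:,2],2)*1e3).round(1))
E
python3 - <<'E'
from g import *
for _ in range(3): c=read_camera('wrist'); tab(c)
c=read_camera('top'); P,m=yel(c); p=P[m]; a=(p[:,:2]-[.570,.066])@d; k=(a>.03)&(a<.09); print('rod z',np.median(p[k,2]),k.sum())
E
```

```text
{'clock': np.float64(14.25), 'ee_pos': array([0.5693, 0.0651, 0.2273]), 'orientation': array([ 3.1416, -0.    ,  2.1504]), 'joints': array([ 0.0378,  0.2129,  1.7624,  0.    ,  1.1663, -0.5419]), 'grip_width': np.float64(0.0428), 'grasp_force': np.float64(0.0), 'ft_force': array([-0.4837, -0.4967,  0.2904])}
tab tool mm 1540 [ 11.2  -0.5 -22.1] y [-7.9  7.2] zmin -34.1
tab tool mm 1533 [ 11.2  -0.5 -22.2] y [-7.9  7.2] zmin -34.1
tab tool mm 1539 [ 11.2  -0.5 -22. ] y [-7.9  7.2] zmin -33.9
rod z 0.2234646251316666 18
```

Released and steady: tab centred, and its position is constant over three looks. Holding still for over 2 s, then checking again.

Emit:
servo_tool(series=[[0,0,0,0,0,0,0.5],[0,0,0,0,0,0,0.5],[0,0,0,0,0,0,0.5],[0,0,0,0,0,0,0.5],[0,0,0,0,0,0,0.5]])

```text
clock: 15.08
ee_pos: [0.5693, 0.0651, 0.2273]
orientation: [-3.142, -0.0, 2.15]
ft_force: [0.0, 0.3, -0.4]
grip_width: 0.0428
grasp_force: 0.0
```

Emit:
servo_tool(series=[[0,0,0,0,0,0,0.5],[0,0,0,0,0,0,0.5],[0,0,0,0,0,0,0.5],[0,0,0,0,0,0,0.5],[0,0,0,0,0,0,0.5]])

```text
clock: 15.7
ee_pos: [0.5694, 0.0651, 0.2273]
orientation: [3.142, 0.0, 2.15]
ft_force: [-0.5, -1.0, 0.4]
grip_width: 0.0422
grasp_force: 0.0
```

Emit:
servo_tool(series=[[0,0,0,0,0,0,0.5],[0,0,0,0,0,0,0.5],[0,0,0,0,0,0,0.5],[0,0,0,0,0,0,0.5],[0,0,0,0,0,0,0.5]])

```text
clock: 16.32
ee_pos: [0.5693, 0.0651, 0.2273]
orientation: [3.142, -0.0, 2.15]
ft_force: [-0.1, -0.3, -0.0]
grip_width: 0.0425
grasp_force: 0.0
```

Emit:
servo_tool(series=[[0,0,0,0,0,0,0.5],[0,0,0,0,0,0,0.5],[0,0,0,0,0,0,0.5],[0,0,0,0,0,0,0.5],[0,0,0,0,0,0,0.5]])

```text
clock: 16.95
ee_pos: [0.5693, 0.0651, 0.2273]
orientation: [-3.142, 0.0, 2.15]
ft_force: [0.5, 0.6, -0.9]
grip_width: 0.0426
grasp_force: 0.0
```

```bash
python3 - <<'E'
from g import *
c=read_camera('wrist'); tab(c); save(c,'w5.png')
E
```

```text
{'clock': np.float64(16.95), 'ee_pos': array([0.5693, 0.0651, 0.2273]), 'orientation': array([-3.1416,  0.    ,  2.1505]), 'joints': array([ 0.0378,  0.2128,  1.7624, -0.    ,  1.1663, -0.5418]), 'grip_width': np.float64(0.0426), 'grasp_force': np.float64(0.0), 'ft_force': array([ 0.4604,  0.5645, -0.8572])}
tab tool mm 1539 [ 11.2  -0.5 -22.2] y [-7.9  7.2] zmin -34.0
```

View pics/w5.png

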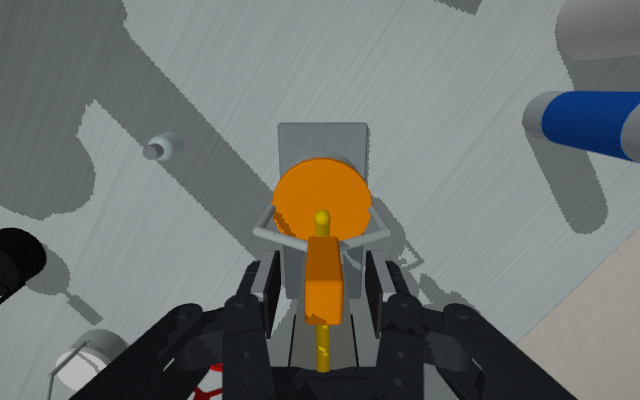

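The pot hangs free on the hook: hook tip at (322,217) through the bail, tab at (323,280) with clear gaps to both fingers, and the pose unchanged for 2.7 s. Regripping gently and rising slowly.

Emit:
servo_tool(series=[[0,0,0,0,0,0,0.3],[0,0,0,0,0,0,0.22],[0,0,0,0,0,0,0.15],[0,0,0,0,0,0,0.05],[0,0,0,0,0,0,0]], squeeze=45)

```text
clock: 17.62
ee_pos: [0.5694, 0.0651, 0.2273]
orientation: [3.141, 0.0, 2.15]
ft_force: [-0.4, 0.1, -0.0]
grip_width: 0.0155
grasp_force: 45.2
```

Emit:
servo_tool(series=[[0,0,0,0,0,0,0],[0,0,0,0,0,0,0],[0,0,0,0,0,0,0],[0,0,0,0,0,-1,0],[0,0,0,0,0,-3,0]])

```text
clock: 18.25
ee_pos: [0.5694, 0.0651, 0.2303]
orientation: [3.142, 0.0, 2.15]
ft_force: [0.2, 0.2, 0.7]
grip_width: 0.0154
grasp_force: 45.2
```

Emit:
servo_tool(series=[[0,0,0,0,0,-3,0],[0,0,0,0,0,-6,0],[0,0,0,0,0,-9,0],[0,0,0,0,0,-12,0],[0,0,0,0,0,-15,0]])

```text
clock: 18.88
ee_pos: [0.5693, 0.0651, 0.2454]
orientation: [-3.142, -0.0, 2.15]
ft_force: [0.9, 0.1, -1.8]
grip_width: 0.0148
grasp_force: 45.1
```

Emit:
servo_tool(series=[[0,0,0,0,0,-3,0],[0,0,0,0,0,-6,0],[0,0,0,0,0,-9,0],[0,0,0,0,0,-12,0],[0,0,0,0,0,-15,0]])

```text
clock: 19.5
ee_pos: [0.5692, 0.0651, 0.2603]
orientation: [-3.141, -0.0, 2.15]
ft_force: [0.8, -0.3, -2.3]
grip_width: 0.0152
grasp_force: 44.9
```

Emit:
servo_tool(series=[[0,0,0,0,0,-3,0],[0,0,0,0,0,-6,0],[0,0,0,0,0,-9,0],[0,0,0,0,0,-12,0],[0,0,0,0,0,-16,0]])

```text
clock: 20.12
ee_pos: [0.5692, 0.0651, 0.2764]
orientation: [-3.141, -0.0, 2.15]
ft_force: [0.3, 0.5, -1.8]
grip_width: 0.0152
grasp_force: 44.8
```

Emit:
servo_tool(series=[[0,0,0,0,0,-5,0],[0,0,0,0,0,-11,0],[0,0,0,0,0,-17,0],[0,0,0,0,0,-20,0],[0,0,0,0,0,-20,0]])

```text
clock: 20.75
ee_pos: [0.5695, 0.0651, 0.2967]
orientation: [3.141, 0.0, 2.15]
ft_force: [-1.3, -0.1, -2.3]
grip_width: 0.0156
grasp_force: 44.8
```

```bash
python3 - <<'E'
from g import *
c=read_camera('wrist'); tab(c); c=read_camera('top'); P,m=yel(c); p=P[m]; a=(p[:,:2]-[.570,.066])@d; k=(a>.03)&(a<.09); print('rod z',np.median(p[k,2]),k.sum())
# tray drop target: tray centre
T=s['ee_pos'];R=Ro.from_euler('xyz',s['orientation']).as_matrix()
print('tray delta tool after exit',(R.T@np.r_[np.array([.441,.348])-T[:2],0]*1e3).round(1))
E
```

```text
{'clock': np.float64(20.75), 'ee_pos': array([0.5695, 0.0651, 0.2967]), 'orientation': array([3.1409e+00, 4.0000e-04, 2.1505e+00]), 'joints': array([ 0.0378,  0.1542,  1.6883, -0.    ,  1.2983, -0.5419]), 'grip_width': np.float64(0.0156), 'grasp_force': np.float64(44.8466), 'ft_force': array([-1.2841, -0.1355, -2.2724])}
tab tool mm 1865 [ 11.1  -1.4 -25.7] y [-8.3  6.7] zmin -34.2
rod z 0.2586114488275425 28
tray delta tool after exit [ 3.071e+02  4.740e+01 -1.000e-01]
```

Hook back at rest (rod z 0.259) and the pot is held as before. Out along the hook and to the tray centre.

Emit:
servo_tool(series=[[0,0,0,8,0,0,0],[0,0,0,26,0,0,0],[0,0,0,50,0,0,0],[0,0,0,74,0,0,0],[0,0,0,95,0,0,0]])

```text
clock: 21.48
ee_pos: [0.5159, 0.1461, 0.2962]
orientation: [-3.141, -0.001, 2.151]
ft_force: [1.5, 0.8, -2.6]
grip_width: 0.0152
grasp_force: 44.8
```

Emit:
servo_tool(series=[[0,0,0,40,5,0,0],[0,0,0,90,15,0,0],[0,0,0,140,30,0,0],[0,0,0,185,42,0,0],[0,0,0,212,47,0,0]])

```text
clock: 22.1
ee_pos: [0.4387, 0.3503, 0.2963]
orientation: [3.141, -0.001, 2.153]
ft_force: [0.1, -1.0, -2.3]
grip_width: 0.0151
grasp_force: 44.8
```

Emit:
servo_tool(series=[[0,0,0,0,0,10,0],[0,0,0,0,0,45,0],[0,0,0,0,0,90,0],[0,0,0,0,0,130,0],[0,0,0,0,0,150,0]])

```text
clock: 22.72
ee_pos: [0.4384, 0.3455, 0.1428]
orientation: [-3.136, 0.001, 2.15]
ft_force: [-0.0, 0.0, -2.6]
grip_width: 0.0152
grasp_force: 44.8
```

Emit:
servo_tool(series=[[0,0,0,0,0,3,0],[0,0,0,0,0,6,0],[0,0,0,0,0,9,0],[0,0,0,0,0,12,0],[0,0,0,0,0,15,0]])

```text
clock: 23.35
ee_pos: [0.4408, 0.3479, 0.1317]
orientation: [3.141, 0.0, 2.151]
ft_force: [-0.3, 0.4, -2.7]
grip_width: 0.0153
grasp_force: 44.8
```

```bash
python3 - <<'E'
from g import *
c=read_camera('wrist'); tab(c); P=cloud(c); h=cv2.cvtColor(c['img'],cv2.COLOR_RGB2HSV).astype(int)
v,u=np.mgrid[0:400,0:640]
l=P[(h[...,0]>7)&(h[...,0]<17)&(h[...,1]>150)&(v<230)&(P[...,2]<.08)]; print('lid z',np.median(l,0),len(l))
save(c,'w6.png')
E
```

```text
{'clock': np.float64(23.35), 'ee_pos': array([0.4408, 0.3479, 0.1317]), 'orientation': array([3.1405, 0.    , 2.1505]), 'joints': array([ 0.5906,  0.3033,  1.8622, -0.    ,  0.975 ,  0.0109]), 'grip_width': np.float64(0.0153), 'grasp_force': np.float64(44.816), 'ft_force': array([-0.2562,  0.3541, -2.7062])}
tab tool mm 1924 [ 11.1  -1.4 -26.5] y [-8.2  6.7] zmin -34.2
lid z [0.42074367 0.35083058 0.05361526] 336
```

View pics/w6.png

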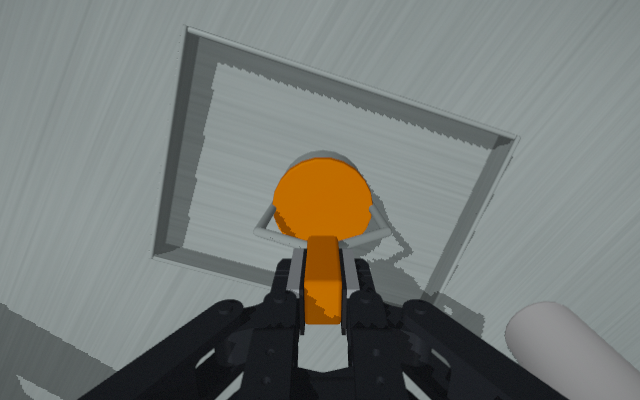

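The pot (lid at (322,200)) is well inside the tray walls, with its underside about 5 mm above the floor. Settling it in 1 mm steps.

Emit:
servo_tool(series=[[0,0,0,0,0,1,0],[0,0,0,0,0,2,0],[0,0,0,0,0,3,0],[0,0,0,0,0,3.8,0],[0,0,0,0,0,4.5,0]])

```text
clock: 24.02
ee_pos: [0.4405, 0.3477, 0.1273]
orientation: [-3.141, -0.0, 2.15]
ft_force: [-1.3, -1.0, 2.8]
grip_width: 0.0155
grasp_force: 45.6
```

Emit:
servo_tool(series=[[0,0,0,0,0,0.4,0],[0,0,0,0,0,0.7,0],[0,0,0,0,0,0.7,0],[0,0,0,0,0,0.7,0],[0,0,0,0,0,0.7,0]])

```text
clock: 24.65
ee_pos: [0.4406, 0.3478, 0.1273]
orientation: [3.141, -0.0, 2.15]
ft_force: [-1.9, -1.1, 6.0]
grip_width: 0.0155
grasp_force: 45.9
```

In contact with the floor (6 N). Releasing and retreating straight up.

Emit:
servo_tool(series=[[0,0,0,0,0,-0.5,0],[0,0,0,0,0,-0.5,0.25],[0,0,0,0,0,-0.5,0.4],[0,0,0,0,0,-0.5,0.55],[0,0,0,0,0,-0.5,0.6]])

```text
clock: 25.28
ee_pos: [0.4405, 0.3477, 0.1264]
orientation: [-3.142, 0.0, 2.15]
ft_force: [-0.1, -0.9, 0.4]
grip_width: 0.0512
grasp_force: 0.0
```

Emit:
servo_tool(series=[[0,0,0,0,0,0,0.6],[0,0,0,0,0,-15,0.6],[0,0,0,0,0,-50,0.6],[0,0,0,0,0,-100,0.6],[0,0,0,0,0,-140,0.6]])

```text
clock: 25.9
ee_pos: [0.4411, 0.3481, 0.27]
orientation: [3.138, -0.0, 2.15]
ft_force: [1.1, -0.0, 0.2]
grip_width: 0.0515
grasp_force: 0.0
```

Emit:
servo_tool(series=[[0,0,0,0,0,-20,0.6],[0,0,0,0,0,-20,0.6],[0,0,0,0,0,-20,0.6],[0,0,0,0,0,-20,0.6],[0,0,0,0,0,-20,0.6]])

```text
clock: 26.52
ee_pos: [0.4399, 0.3473, 0.2853]
orientation: [-3.139, 0.0, 2.15]
ft_force: [0.2, -0.4, -0.4]
grip_width: 0.0513
grasp_force: 0.0
```

```bash
python3 - <<'E'
from g import *
c=read_camera('scene'); save(c,'s7.png',s=1.25); P=cloud(c)
h=cv2.cvtColor(c['img'],cv2.COLOR_RGB2HSV).astype(int)
o=(h[...,0]>7)&(h[...,0]<17)&(h[...,1]>150)&(P[...,1]>.25)
l=o&(P[...,2]<.06);print('lid',np.median(P[l],0),'tab top',P[o][:,2].max())
E
```

```text
{'clock': np.float64(26.525), 'ee_pos': array([0.4399, 0.3473, 0.2853]), 'orientation': array([-3.1392,  0.    ,  2.1505]), 'joints': array([0.5905, 0.1392, 1.7286, 0.    , 1.2762, 0.0109]), 'grip_width': np.float64(0.0513), 'grasp_force': np.float64(0.0), 'ft_force': array([ 0.2084, -0.4013, -0.3838])}
  return _methods._mean(a, axis=axis, dtype=dtype,
  ret = um.true_divide(
Traceback (most recent call last):
ValueError: zero-size array to reduction operation maximum which has no identity
```

View pics/s7.png

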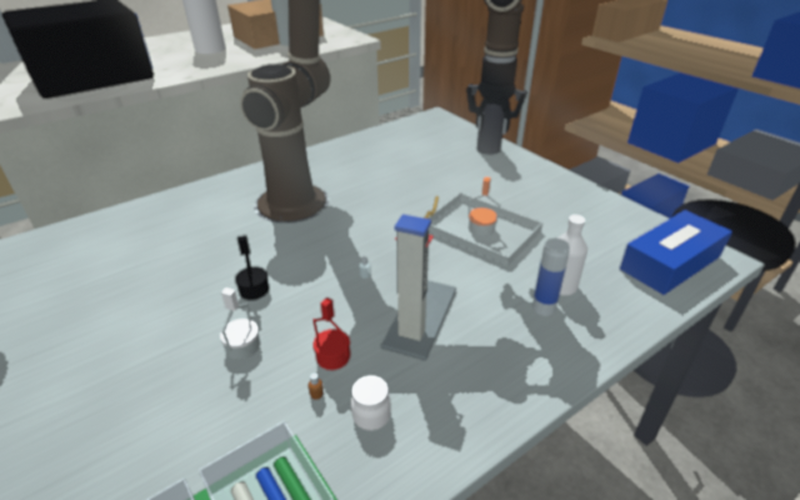

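The orange pot stands upright in the tray, lid at (483,217) and tab at (487,186). The gripper is clear above it and everything else is where it was.

```bash
python3 -c "
from workcell import finish_job; print(finish_job())"
```

```text
the job is handed in; nothing more can be done
None
```

I hung the orange pot on the scale hook, where it stayed untouched and still for about 2.7 s. I then lifted it off slowly and stood it upright in the tray, and handed the job in at about 26.5 s.

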